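# Lock a grinding jar onto the sample mill

## Robot

A 7-joint arm with a two-finger parallel gripper is mounted at the origin on the work surface. World frame = base frame: x ahead of the robot, y to its left, z up, the work surface at z = 0. Lengths are in mm, angles in rad, forces in N, time in s.
With the tool pointing down it reaches from about 425 to 875 mm from the base axis. Payload 4.7 kg.
Tool frame: the origin (TCP) lies midway between the tips of the shut fingers; the grasp point (between the pads) lies 19 mm behind it; x points along the fingers, z is the direction in which the jaws open and shut, and the axes are right-handed (so a half turn about x gives the same grasp; the last joint's range is limited). The gripper opens to 87 mm and grips with 3 to 60 N. Pads are 19 mm wide; open, the fingers measure 117 mm over their backs; the gripper's body (75 mm by 190 mm) begins 51 mm behind the grasp point.
Start: joints at [1.326, 0.321, -0.07, 1.45, 0.023, 1.371, -0.057], TCP at [166.327, -628.38, 222.587] pointing down, gripper open.
Joint ranges: [-2.86, 2.86], [-0.3, 2.09], [-1.38, 1.24], [0.06, 2.45], [-1.56, 4.7], [0.09, 2.05], [-2.69, 2.69]. Speed limits (rad/s): [2.57, 2.57, 3.14, 3.14, 3.14, 3.14, 3.14].

## Interface

Orientations are given as a rotation vector (axis times angle).
In Python, from station import read_state, grab_frame, finish_job gives the robot as it stands. The module is installed in compiled form; this text tells all that it offers.
- The arm moves only by the tool play_rows, never from a script. Its argument "rows" is a list of rows, each an object of numbers: "x", "y", "z": the shift along the tool's x, y, z in m; "rx", "ry", "rz": the turn, a rotation vector about the tool's x, y, z in degrees; "fingers": the finger opening in m, from 0 to 0.087. In form: [{"x": .., "y": .., "z": .., "rx": .., "ry": .., "rz": .., "fingers": ..}, ...]. A call has exactly 5 rows; each row shifts and turns the commanded pose from where the row before left it, along the tool's axes as they then stand; what a row does not reach is not made up. A row lasts 1/10 s, in which the tool goes at most 50 mm and 8.59 degrees, less where a joint would pass 70% of its speed; a pose out of reach is approached as far as the arm can. A call is refused whole if a number of a shift passes 0.05 or a number of a turn 8.59, either way. A call with a gripper value outside its range is refused whole. The fingers move at their own pace and stop on an object; "force" is the grip in N (left out, the last holds). Time passes only in rows, so rows that do not move let the fingers close, or fill a call up. It gives the time, the measured TCP pose, the force and the opening at its end, in the units of the state.
- read_state(): the state, without advancing time (a new reading comes with each control period).
- grab_frame(name): name is "side" or "top"; returns a dict with "frame" (384x512x3 uint8, blue, green, red), "fx", "fy", "cx", "cy" (pixels), "k1" (the pictures are not rectified: a ray, as slopes to the right and down, at radius r is drawn at 1 + k1 r^2 times it, then the intrinsics apply), "extrinsics" (4x4, takes a point from camera to world coordinates). Camera axes: x right, y down, z forward; pixel columns grow to the right and rows downward; lengths in mm; the calibration is good to about 2 mm. A picture is of the moment at which its call begins. There is no depth.
- finish_job(): hands the job in, once; it reports no verdict.
The state is a dict: "time": time; "qpos": joint angles; "dq": joint speeds; "effort": joint torques, N m; "position": TCP position; "tool_rot": TCP orientation; "wrist_force": force on the tool from outside, world axes, zero at the start; "ft_torque": the same for the moment, N m; "gripper_width": finger opening in mm.
Only numpy, scipy, OpenCV 4.12 (cv2) and the standard library are available. Lean on these libraries where they do the work, as an engineer would, in place of code of your own. Each camera call takes 0.05 s, during which the arm holds its last target.

## Task

Take the taller of the two grinding jars from the white rack, set it into the round bayonet socket on top of the sample mill, press it down against the spring and turn it clockwise (seen from above) about a quarter turn until it is locked and stays so by itself when let go. Feel for the notches with light pressure and never force the jar into the mill; leave the short jar in the rack and everything else where it stands.

Things in the scene. Friction and masses are not known exactly. Their poses are not given: they have to be found in the camera images.
- tall_jar_center (a point): The taller grinding jar, 106 mm high, about 250 g, upright in one of the two rack holes. Point on its axis half-way up, 53 mm above its underside; z up. Clear barrel 49 mm in diameter, grey lid 51 mm (55 mm over its ribs) whose flat top lies 25 mm above this point, with an upright grip bar on it.
- tall_jar_bar (a point): Centre of the tall jar's grip bar, 39 mm above the jar's centre. The bar stands 28 mm above the flat lid; it is 46 mm long along this x, 16 mm thick along y and reaches 14 mm above and below this point. It lies in line with the lugs on the foot; the same after half a turn.
- tall_jar_foot (a point): Centre of the tall jar's underside. The aluminium foot is 52 mm in diameter and 14 mm high, tapered to 44 mm over its lowest 5 mm. Two opposite bayonet lugs stand out of it along +x and -x: each 12.4 mm wide, reaching 33 mm from the axis, from 6 to 10 mm above the underside.
- short_jar_center (a point): The shorter grinding jar, to be left in the rack: the same shape and foot, but 78 mm high; the point lies on its axis 39 mm above its underside.
- rack: White jar rack, a fixed block 100 x 240 mm and 24 mm high, origin at the centre of its underside. Two round holes 72 mm wide, floors 10 mm above the bench, at 62 mm to either side of the origin along its y; a jar stands in each, and which is in which hole varies.
- mill: Sample mill, a fixed white machine 200 mm deep (x, control panel to -x), 165 mm wide, 75 mm high; origin at the centre of its underside. A round steel bayonet collar 86 mm across stands on top, its axis 15 mm behind the centre.
- socket (a point): On the vertical axis of the mill's collar, 105 mm above the bench, nominally level with its top; x to the mill's back. The collar was fitted by hand: its top is up to 5 mm above or below this point and its pair of notches is turned up to 0.60 rad either way from the x axis. Feel for both. Opening 58 mm wide; notches 72 mm across, 35 degrees wide (lug play 5 degrees either way).
- socket_track (a point): Track in the collar, 7.5 mm below point socket. Lugs that miss the notches rest on the rim, foot 6 mm below the collar's top. In the notches the foot meets the sprung seat at 9.5 mm; at 15 mm the lugs clear the 5 mm rim and can turn clockwise (from above), not back; hard bottom at 17.5 mm. Stop after about 83 degrees; from 63 on, let go, the spring lifts the lugs 2.5 mm into pockets: locked.
- seat (a joint): Sprung seat plate inside the socket: m pressed down; 0 at rest (9.5 mm below the collar's top), 0.008 at its hard bottom, 0.003 with a jar locked in the pockets. The spring pushes up with 5 N at 0 and 0.6 N more for each mm, about 10 N at the bottom.
- beaker_rim (a point): Bystander: a glass beaker 68 mm wide, 90 mm high; this point is the centre of its rim.
- oil_bottle: Bystander: small amber bottle 28 mm wide, 60 mm high; origin at its underside.
- petri_dish: Bystander: flat clear dish 93 mm wide, 17 mm high; origin at its underside.
- sample_pot: Bystander: small lidded pot 44 mm wide, 50 mm high; origin at its underside.
- slide_box: Bystander: black box 100 x 85 x 32 mm; origin at its underside.
- spatula: Bystander: flat spatula 160 mm long lying along its x.
Not all that is in view belongs to the job. Leave any green look-alike of the part that bears tall_jar_center alone.

How it is judged (in metres and radians):
On the way, in this order (a step that is already met when the one before it is completed fails the run):
1. the tall jar is lifted clear of the rack (height (world z) of tall_jar_center above 0.1 m), for 0.1 s.
2. the tall jar, standing in the socket, is pressed down so far that the seat plate sinks at least 5 mm (value of joint seat above 0.005 m and horizontal distance between tall_jar_center and socket below 0.008 m), for 0.1 s.
At the end, for the whole second after the job is handed in: The tall jar is let go, still and upright (within 0.06 rad) on the socket's axis (within 6 mm) and down in it, locked: its lugs held under the rim in the pockets, so that it keeps the sprung seat plate 1.5 to 4.5 mm down by itself (value of joint seat between 0.0015 and 0.0045 m and horizontal distance between tall_jar_center and socket below 0.006 m and z of tall_jar_center in the frame of socket below 0.0475 m and angle between tall_jar_center's own z axis and vertical below 0.06 rad and linear speed of tall_jar below 0.01 m/s and contact force between the fingers and tall_jar below 0.1 N); the robot touches nothing.
It fails at once if the tall jar is forced against the mill: over 80 N, all their contacts added up (contact force between tall_jar and mill above 80 N).
It fails at once if the short jar is moved from its place in the rack (distance of short_jar_center from where it was at the start of the episode above 0.02 m).
It fails at once if a bystander is moved more than 20 mm (distance of any of beaker_rim, oil_bottle, petri_dish, sample_pot, slide_box, spatula from where it was at the start of the episode above 0.02 m).
It also fails if it takes over 69 s, if anything falls off the work surface, if the arm or the gripper's body presses on something with over 40 N, if the wrist force passes 120 N, or if a joint passes its speed limit or range.

## Working session

There is one attempt and no reset: what is moved stays moved. The work goes in short steps, Python scripts to look and compute and a tool call to move; the robot and the scene stay as the last step left them, time stands still between calls to the robot, and variables do not carry over. Pictures are saved under pics/ and viewed, and the job is handed in when it is done.

Besides the shell and the picture viewer there is one more tool, called after ">>>" as name(argument=value, ...), one argument or row to a line, values as JSON. play_rows: Moves the arm, as the interface text tells. Its arguments: {"type":"object","properties":{"rows":{"type":"array","items":{"type":"object","properties":{"x":{"type":"number"},"y":{"type":"number"},"z":{"type":"number"},"rx":{"type":"number"},"ry":{"type":"number"},"rz":{"type":"number"},"fingers":{"type":"number"}}}},"force":{"type":"number"}},"required":["rows"]}

```bash
mkdir -p pics; cat > h.py <<'E'
import numpy as np, cv2
from station import read_state, grab_frame
from scipy.spatial.transform import Rotation as R
def ray(f,u,v):
    xd=(u-f["cx"])/f["fx"]; yd=(v-f["cy"])/f["fy"]
    rd=np.hypot(xd,yd); r=rd
    for _ in range(50): r=rd/(1+f["k1"]*r*r)
    s=r/rd if rd>0 else 1
    d=np.array([xd*s,yd*s,1.]); E=np.array(f["extrinsics"])
    return E[:3,3],E[:3,:3]@d
def onplane(f,u,v,z):
    o,d=ray(f,u,v); t=(z-o[2])/d[2]; return o+t*d
def proj(f,p):
    E=np.array(f["extrinsics"]); c=E[:3,:3].T@(np.array(p,float)-E[:3,3]); x,y=c[0]/c[2],c[1]/c[2]
    k=1+f["k1"]*(x*x+y*y); return np.array([f["fx"]*x*k+f["cx"],f["fy"]*y*k+f["cy"]])
E
python3 - <<'E'
from h import *
import pickle
s=read_state();print(s)
for n in("side","top"):
    f=grab_frame(n);cv2.imwrite(f"pics/{n}0.png",f["frame"]);pickle.dump(f,open(n+"0.pkl","wb"))
    print(n,f["fx"],f["fy"],f["cx"],f["cy"],f["k1"],np.round(f["extrinsics"],3).tolist())
E
```

```text
{'time': 0.0, 'qpos': array([ 1.326145  ,  0.32181959, -0.0700765 ,  1.4517164 ,  0.02260353,
        1.37076649, -0.0569289 ]), 'dq': array([ 7.77684404e-04,  1.18414424e-03, -2.32646359e-04, -9.50675879e-05,
        5.74904590e-04,  4.07999157e-05,  2.10981242e-04]), 'effort': array([ 6.79723507e-04, -4.91276479e+01, -4.03655414e-01, -3.12531602e+01,
       -6.39025401e-02,  4.37509152e-02,  1.93398964e-04]), 'position': array([ 166.11923712, -627.83198849,  221.44287224]), 'tool_rot': array([ 1.01764872,  1.32218633, -1.0158353 ]), 'wrist_force': array([ 0.11972592, -0.15362193,  0.20830004]), 'ft_torque': array([0.00169255, 0.00835743, 0.00156422]), 'gripper_width': 87.22194331282067}
side 471.86644186026444 471.86644186026444 257.9403113940977 195.6683494941018 0.05004444855816157 [[0.939, -0.248, 0.24, 252.525], [-0.345, -0.659, 0.669, -848.027], [-0.007, -0.71, -0.704, 1038.028], [0.0, 0.0, 0.0, 1.0]]
top 398.8539088862263 398.8539088862263 254.59491293407655 191.3687561887543 -0.11017796424356842 [[-0.015, -0.994, 0.11, 388.873], [-1.0, 0.017, 0.018, 37.824], [-0.02, -0.11, -0.994, 1553.487], [0.0, 0.0, 0.0, 1.0]]
```

View pics/side0.png

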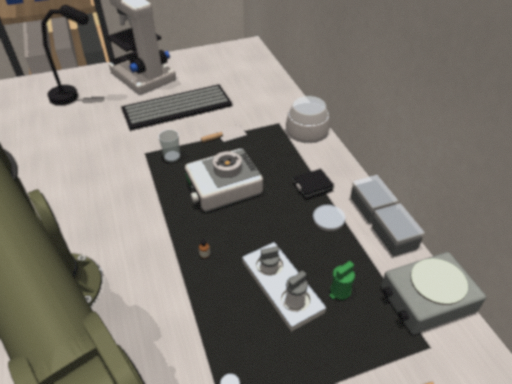

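View pics/top0.png

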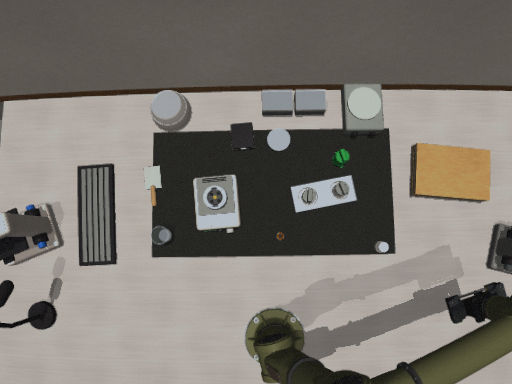

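```bash
python3 - <<'E'
import pickle,cv2,numpy as np
s=pickle.load(open("side0.pkl","rb"))["frame"];t=pickle.load(open("top0.pkl","rb"))["frame"]
a=cv2.resize(s[235:335,235:365],None,fx=4.5,fy=4.5,interpolation=cv2.INTER_CUBIC)
b=cv2.resize(t[140:220,285:365],None,fx=7,fy=7,interpolation=cv2.INTER_CUBIC)
cv2.imwrite("pics/cs.png",a);cv2.imwrite("pics/ct.png",b)
m=cv2.resize(t[165:240,185:250],None,fx=7.5,fy=7.5,interpolation=cv2.INTER_CUBIC);cv2.imwrite("pics/cm.png",m)
m=cv2.resize(s[140:215,180:270],None,fx=7.5,fy=7.5,interpolation=cv2.INTER_CUBIC);cv2.imwrite("pics/cms.png",m)
E
```

```text
(no output)
```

View pics/cs.png

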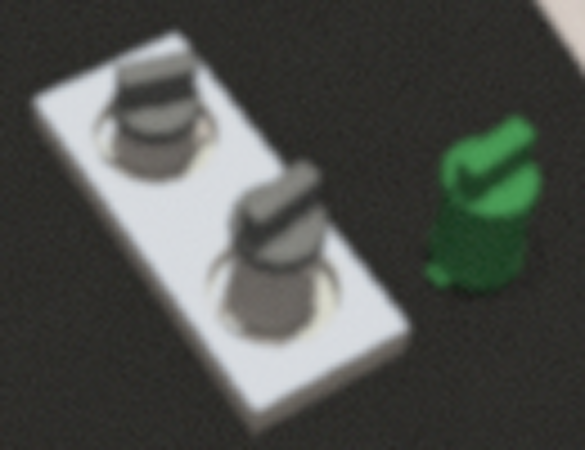

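View pics/ct.png

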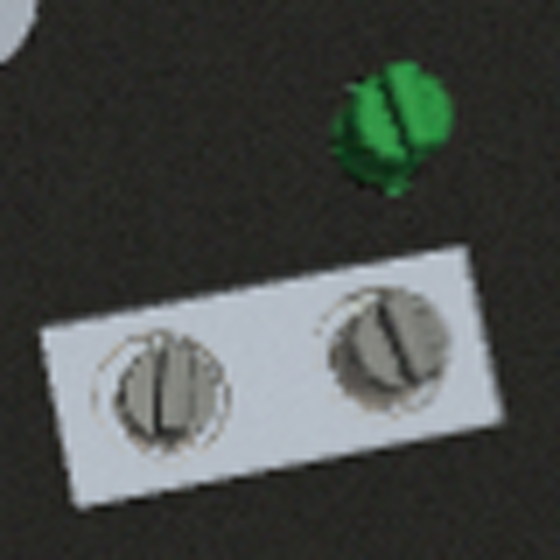

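View pics/cm.png

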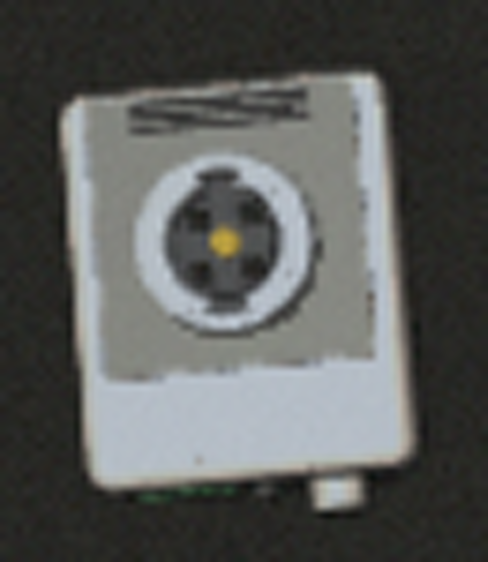

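View pics/cms.png

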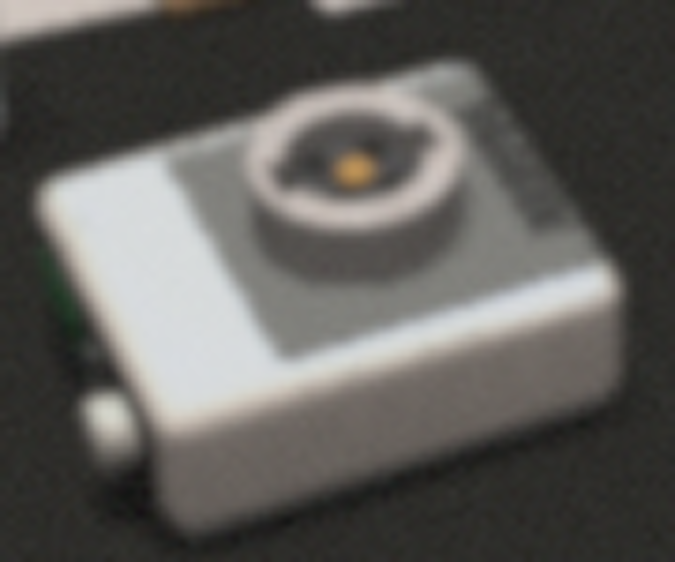

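```bash
python3 - <<'E'
import pickle,cv2,numpy as np
from h import *
fs=pickle.load(open("side0.pkl","rb"));ft=pickle.load(open("top0.pkl","rb"))
s=fs["frame"];t=ft["frame"]
def crop(im,u0,v0,w,h,k,n):
    c=im[v0:v0+h,u0:u0+w].astype(float); c=(c-c.min())/(c.max()-c.min())
    c=(255*c**0.8).astype(np.uint8); c=cv2.resize(c,None,fx=k,fy=k,interpolation=cv2.INTER_CUBIC)
    for i in range(0,w,5): cv2.putText(c,str(u0+i),(i*k,8),0,.3,(0,255,255),1); cv2.line(c,(i*k,0),(i*k,h*k),(0,90,90),1)
    for i in range(0,h,5): cv2.putText(c,str(v0+i),(0,i*k+8),0,.3,(0,255,255),1); cv2.line(c,(0,i*k),(w*k,i*k),(0,90,90),1)
    cv2.imwrite(n,c)
crop(s,275,265,45,40,14,"pics/z1.png")
crop(t,325,172,30,32,18,"pics/z2.png")
crop(t,200,182,30,30,19,"pics/z3.png")
crop(s,205,145,45,38,14,"pics/z4.png")
# rack
hsv=cv2.cvtColor(t,cv2.COLOR_BGR2HSV)
m=((t.min(2)>150)&(hsv[...,1]<60)).astype(np.uint8)
n,l,st,c=cv2.connectedComponentsWithStats(m)
for i in range(1,n):
    if st[i,4]>100 and 150<c[i][0]<395 and 130<c[i][1]<250:
        cn=max(cv2.findContours((l==i).astype(np.uint8),0,cv2.CHAIN_APPROX_NONE)[0],key=len)
        r=cv2.minAreaRect(cn); print(st[i],c[i],r)
        z=24 if c[i][0]>260 else 75
        b=cv2.boxPoints(r); P=np.array([onplane(ft,u,v,z) for u,v in b]); print(np.round(P,1),np.linalg.norm(np.diff(P,axis=0),axis=1),P.mean(0))
E
```

```text
[    0    90   512   294 68804] [204.18462589 241.21417359] ((255.5, 236.5), (293.0, 511.0), 90.0)
[[ 993.3 1112.6   75. ]
 [ 946.9 -975.9   75. ]
 [-196.3 -899.8   75. ]
 [-181.6 1067.8   75. ]] [2089.03513245 1145.74604596 1967.69626503] [390.59959485  76.16847524  75.        ]
[193 175  46  55 800] [217.06125 213.5575 ] ((215.87588500976562, 202.01036071777344), (51.322113037109375, 42.436241149902344), 85.2363510131836)
[[607.  297.   75. ]
 [617.4 137.3  75. ]
 [425.8 123.3  75. ]
 [414.9 280.8  75. ]] [160.06340611 192.10109372 157.84710471] [516.2653949  209.59681288  75.        ]
[ 291  176   65   36 1110] [322.20990991 193.73153153] ((323.0577087402344, 193.28848266601562), (25.298980712890625, 61.188236236572266), 78.69007110595703)
[[ 573.9  -74.    24. ]
 [ 616.9 -308.6   24. ]
 [ 519.9 -323.9   24. ]
 [ 477.7  -90.7   24. ]] [238.52871542  98.19894015 236.95515232] [ 547.10559107 -199.2974438    24.        ]
[203 185  23  24 195] [213.78461538 196.6       ] ((214.0, 196.5), (23.0, 22.0), 90.0)
[[580.5 257.6  75. ]
 [579.  174.7  75. ]
 [492.7 175.3  75. ]
 [494.  257.6  75. ]] [82.85165642 86.27016917 82.33410746] [536.53979122 216.31670267  75.        ]
```

View pics/z1.png

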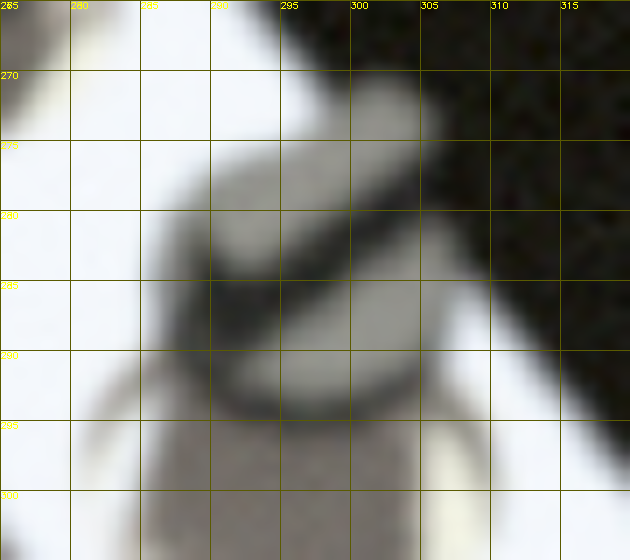

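View pics/z2.png

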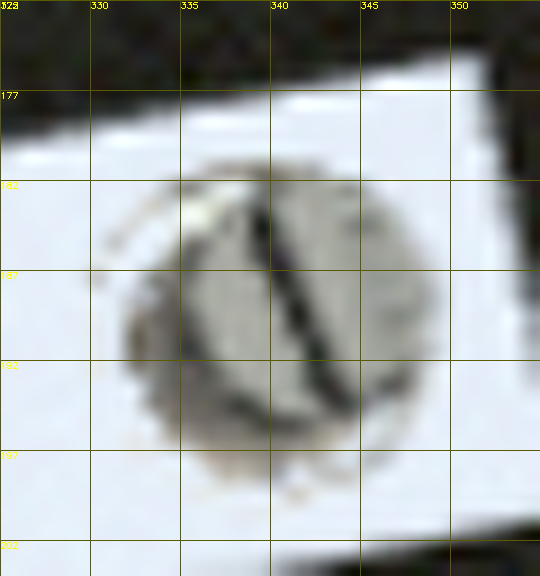

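View pics/z3.png

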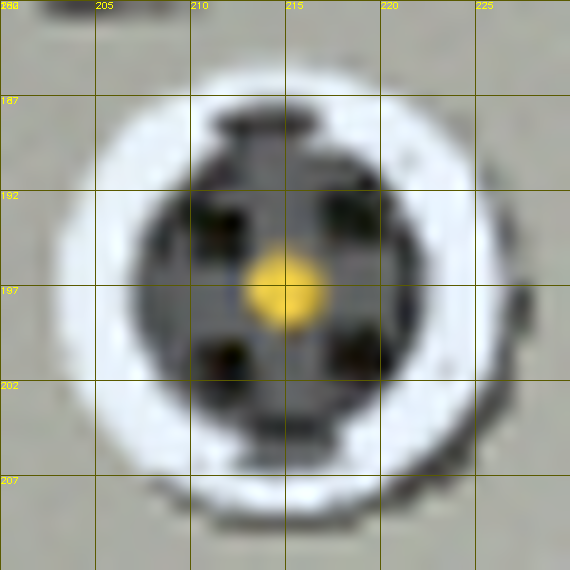

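View pics/z4.png

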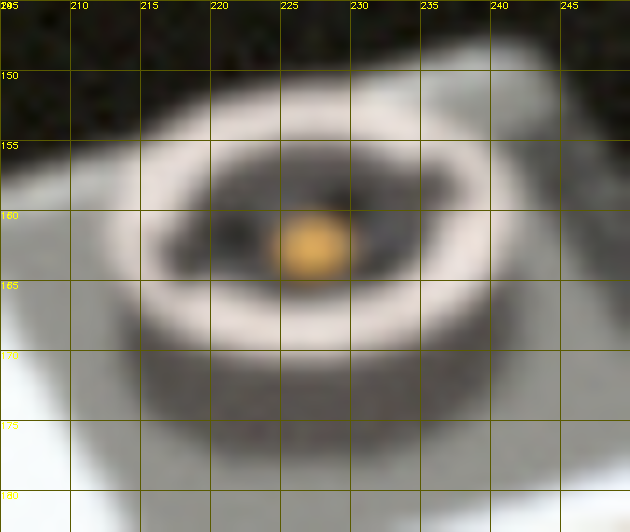

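```bash
python3 - <<'E'
import pickle
from h import *
fs=pickle.load(open("side0.pkl","rb"));ft=pickle.load(open("top0.pkl","rb"))
s=fs["frame"];t=ft["frame"]
np.set_printoptions(precision=1,suppress=True)
print("bar top", onplane(fs,296.5,276.5,116),onplane(ft,343.8,187.2,116))
print("lid top", onplane(ft,341.7,187.9,88))
a,b=onplane(ft,339.3,182.9,110),onplane(ft,343.8,193.6,110);print("bar dir top",np.arctan2(*(a-b)[[1,0]]))
a,b=onplane(fs,292.5,284-.5,116),onplane(fs,305.2,274.8,116);print("bar dir side",np.arctan2(*(b-a)[[1,0]]),np.linalg.norm(a-b))
# ring
for f,im,(u0,v0,w,h),zz in((ft,t,(198,180,34,34),105),(fs,s,(208,146,40,30),105)):
    c=im[v0:v0+h,u0:u0+w]; k=8
    g=cv2.resize(c.min(2),None,fx=k,fy=k,interpolation=cv2.INTER_CUBIC)
    for th in (165,180,195):
        m=(g>th).astype(np.uint8)
        cs,hi=cv2.findContours(m,cv2.RETR_CCOMP,cv2.CHAIN_APPROX_NONE)
        for i,cn in enumerate(cs):
            if hi[0][i][3]>=0 and cv2.contourArea(cn)>3000:
                o=cs[hi[0][i][3]]
                for nm,q in(("in",cn),("out",o)):
                    q=q[:,0]/k+[u0,v0]-.5+.5/k
                    P=np.array([onplane(f,x,y,zz) for x,y in q])[:,:2].astype(np.float32)
                    cc,r=cv2.minEnclosingCircle(P); e=cv2.fitEllipse(P)
                    print(th,nm,np.array(cc),r,np.array(e[0]),e[1],e[2])
                    if nm=="in":
                        d=P-np.array(e[0]); rr=np.hypot(*d.T); sel=rr>31.5
                        A=np.arctan2(d[sel,1],d[sel,0]); print("  notch ang",.5*np.angle(np.exp(2j*A).mean()), "n",sel.sum())
E
```

```text
bar top [ 558.9 -258.5  116. ] [ 558.3 -261.   116. ]
lid top [ 559.2 -258.9   88. ]
bar dir top 0.3620434733517167
bar dir side 0.31063708007951196 39.77398662860668
165 in [533.3 210.8] 38.75200653076172 [532.8 211.7] (59.93592071533203, 73.48176574707031) 93.45198059082031
  notch ang -0.07816691375035814 n 232
165 out [533.  211.9] 42.631492614746094 [533.2 212.1] (82.38377380371094, 83.08350372314453) 164.03211975097656
```

```bash
python3 - <<'E'
import pickle
from h import *
fs=pickle.load(open("side0.pkl","rb"));ft=pickle.load(open("top0.pkl","rb"))
np.set_printoptions(precision=2,suppress=True)
for z in (100,105,110): print(z,onplane(fs,226.9,160,z),onplane(ft,214.35,196.6,z))
a,b=onplane(ft,213.6,187.7,105),onplane(ft,214.8,205.7,105);print("notch top",a,b,np.arctan2(*(a-b)[[1,0]]))
a,b=onplane(fs,237,157,105),onplane(fs,217,163,105);print("notch side",a,b,np.linalg.norm(a-b),np.arctan2(*(a-b)[[1,0]]))
# ring ellipse side by bright
c=fs["frame"][140:185,200:255]
hsv=cv2.cvtColor(c,cv2.COLOR_BGR2HSV)
g=cv2.resize(c,None,fx=8,fy=8,interpolation=cv2.INTER_CUBIC).min(2)
cv2.imwrite("pics/g.png",g); print(np.percentile(g,[5,25,50,75,95]))
s=read_state();print(R.from_rotvec(s["tool_rot"]).as_matrix())
for n,xyz in dict(beaker=(1,1)).items():pass
E
```

```text
100 [537.34 222.37 100.  ] [533.52 211.94 100.  ]
105 [535.82 216.66 105.  ] [533.02 211.34 105.  ]
110 [534.31 210.96 110.  ] [532.53 210.74 110.  ]
notch top [565.89 213.98 105.  ] [499.61 209.82 105.  ] 0.06264755039095561
notch side [569.05 219.24 105.  ] [503.61 213.9  105.  ] 65.65981350918923 0.08155936513868488
[ 40.  45. 103. 142. 214.]
[[-0.    0.97  0.26]
 [ 0.    0.26 -0.97]
 [-1.   -0.   -0.  ]]
```

View pics/g.png

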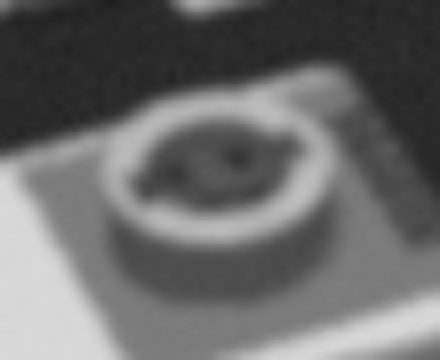

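>>> play_rows(
  rows=[
    {"y":0.032,"z":-0.017,"fingers":0.087},
    {"y":0.032,"z":-0.017},
    {"y":0.032,"z":-0.017},
    {"y":0.032,"z":-0.017},
    {"y":0.032,"z":-0.017},
  ],
)

```text
$.rows[0]: bad value
```

>>> play_rows(
  rows=[
    {"y":0.032,"z":-0.017},
    {"y":0.032,"z":-0.017},
    {"y":0.032,"z":-0.017},
    {"y":0.032,"z":-0.017},
    {"y":0.032,"z":-0.017},
  ],
)

```text
$.rows[0]: bad value
```

>>> play_rows(
  rows=[
    {"y":0.032,"z":-0.017},
    {"y":0.032,"z":-0.017},
    {"y":0.032,"z":-0.017},
    {"y":0.032,"z":-0.017},
    {"y":0.032,"z":-0.017},
  ],
)

```text
$.rows[0]: bad value
```

>>> play_rows(
  rows=[
    {"rx":-8.5},
    {"rx":-8.5},
    {"rx":-8.5},
    {"rx":-8.5},
    {"rx":-8.5},
  ],
)

```text
$.rows[0]: bad value
```

>>> play_rows(
  rows=[
    {"x":0,"y":0.032,"z":-0.017,"rx":0,"ry":0,"rz":0,"fingers":0.087},
    {"x":0,"y":0.032,"z":-0.017,"rx":0,"ry":0,"rz":0,"fingers":0.087},
    {"x":0,"y":0.032,"z":-0.017,"rx":0,"ry":0,"rz":0,"fingers":0.087},
    {"x":0,"y":0.032,"z":-0.017,"rx":0,"ry":0,"rz":0,"fingers":0.087},
    {"x":0,"y":0.032,"z":-0.017,"rx":0,"ry":0,"rz":0,"fingers":0.087},
  ],
)

```text
time: 0.6
position: [300.0, -503.9, 222.1]
tool_rot: [1.017, 1.321, -1.017]
wrist_force: [0.6, 0.3, -0.0]
gripper_width: 86.9
```

>>> play_rows(
  rows=[
    {"x":0,"y":0.032,"z":-0.017,"rx":0,"ry":0,"rz":0,"fingers":0.087},
    {"x":0,"y":0.032,"z":-0.017,"rx":0,"ry":0,"rz":0,"fingers":0.087},
    {"x":0,"y":0.032,"z":-0.017,"rx":0,"ry":0,"rz":0,"fingers":0.087},
    {"x":0,"y":0.032,"z":-0.017,"rx":0,"ry":0,"rz":0,"fingers":0.087},
    {"x":0,"y":0.032,"z":-0.017,"rx":0,"ry":0,"rz":0,"fingers":0.087},
  ],
)

```text
time: 1.1
position: [432.8, -380.9, 222.2]
tool_rot: [1.016, 1.321, -1.017]
wrist_force: [0.2, -1.1, -0.4]
gripper_width: 87.0
```

>>> play_rows(
  rows=[
    {"x":0,"y":0.032,"z":-0.017,"rx":0,"ry":0,"rz":0,"fingers":0.087},
    {"x":0,"y":0.032,"z":-0.017,"rx":0,"ry":0,"rz":0,"fingers":0.087},
    {"x":0,"y":0.032,"z":-0.017,"rx":0,"ry":0,"rz":0,"fingers":0.087},
    {"x":0,"y":0.032,"z":-0.017,"rx":0,"ry":0,"rz":0,"fingers":0.087},
    {"x":0,"y":0.032,"z":-0.017,"rx":0,"ry":0,"rz":0,"fingers":0.087},
  ],
)

```text
time: 1.6
position: [565.7, -257.9, 222.1]
tool_rot: [1.016, 1.321, -1.017]
wrist_force: [0.4, -0.6, 0.2]
gripper_width: 86.8
```

>>> play_rows(
  rows=[
    {"x":0,"y":0,"z":0,"rx":-8.5,"ry":0,"rz":0,"fingers":0.087},
    {"x":0,"y":0,"z":0,"rx":-8.5,"ry":0,"rz":0,"fingers":0.087},
    {"x":0,"y":0,"z":0,"rx":-8.5,"ry":0,"rz":0,"fingers":0.087},
    {"x":0,"y":0,"z":0,"rx":-8.5,"ry":0,"rz":0,"fingers":0.087},
    {"x":0,"y":0,"z":0,"rx":-8.5,"ry":0,"rz":0,"fingers":0.087},
  ],
)

```text
time: 2.1
position: [564.8, -258.9, 221.9]
tool_rot: [0.442, 1.526, -0.442]
wrist_force: [0.1, -1.2, -0.3]
gripper_width: 87.2
```

```bash
cat >> h.py <<'E'
def st():
    s=read_state(); M=R.from_rotvec(s["tool_rot"]).as_matrix(); z=M[:,2]
    print("t",s["time"],"pos",np.round(s["position"],1),"bardir",round(np.arctan2(z[1],z[0])-np.pi/2,4),"tilt",np.round(M[:2,0],4),"F",np.round(s["wrist_force"],1),"T",np.round(s["ft_torque"],2),"w",round(s["gripper_width"],1),"q",np.round(s["qpos"],2))
    return s,M
E
python3 -c "
from h import *
st()"
```

```text
t 2.1 pos [ 564.8 -258.9  221.9] bardir -2.1348 tilt [-0.0011  0.0004] F [ 0.1 -1.2 -0.3] T [ 0.04 -0.07 -0.02] w 87.2 q [ 0.79  0.3  -0.5   1.51  0.14  1.37 -0.28]
```

>>> play_rows(
  rows=[
    {"x":0,"y":0,"z":0,"rx":-8.5,"ry":0,"rz":0,"fingers":0.087},
    {"x":0,"y":0,"z":0,"rx":-8.5,"ry":0,"rz":0,"fingers":0.087},
    {"x":0,"y":0,"z":0,"rx":-8.5,"ry":0,"rz":0,"fingers":0.087},
    {"x":0,"y":0,"z":0,"rx":-8.5,"ry":0,"rz":0,"fingers":0.087},
    {"x":0,"y":0,"z":0,"rx":-8.5,"ry":0,"rz":0,"fingers":0.087},
  ],
)

```text
time: 2.6
position: [564.7, -258.9, 222.0]
tool_rot: [-0.139, 1.567, 0.14]
wrist_force: [0.7, 0.4, -0.3]
gripper_width: 87.3
```

>>> play_rows(
  rows=[
    {"x":0,"y":0,"z":0,"rx":-8.5,"ry":0,"rz":0,"fingers":0.087},
    {"x":0,"y":0,"z":0,"rx":-8.5,"ry":0,"rz":0,"fingers":0.087},
    {"x":0,"y":0,"z":0,"rx":-8.5,"ry":0,"rz":0,"fingers":0.087},
    {"x":0,"y":0,"z":0,"rx":-8.5,"ry":0,"rz":0,"fingers":0.087},
    {"x":0,"y":0,"z":0,"rx":-8.5,"ry":0,"rz":0,"fingers":0.087},
  ],
)

```text
time: 3.1
position: [564.7, -259.0, 222.0]
tool_rot: [-0.717, 1.45, 0.718]
wrist_force: [-0.3, -0.1, -0.8]
gripper_width: 87.3
```

```bash
python3 -c "
from h import *
st()"
```

```text
t 3.1 pos [ 564.7 -259.   222. ] bardir -0.6514 tilt [-0.001   0.0003] F [-0.3 -0.1 -0.8] T [ 0.03 -0.12 -0.01] w 87.3 q [ 0.95  0.34 -0.71  1.51  0.22  1.38  1.15]
```

>>> play_rows(
  rows=[
    {"x":0,"y":0,"z":0,"rx":-8.5,"ry":0,"rz":0,"fingers":0.087},
    {"x":0,"y":0,"z":0,"rx":-8.5,"ry":0,"rz":0,"fingers":0.087},
    {"x":0,"y":0,"z":0,"rx":-8.5,"ry":0,"rz":0,"fingers":0.087},
    {"x":0,"y":0,"z":0,"rx":-8.5,"ry":0,"rz":0,"fingers":0.087},
    {"x":0,"y":0,"z":0,"rx":-8.5,"ry":0,"rz":0,"fingers":0.087},
  ],
)

```text
time: 3.6
position: [564.7, -259.0, 222.0]
tool_rot: [-1.275, 1.166, 1.276]
wrist_force: [-0.2, 0.8, 0.7]
gripper_width: 87.5
```

>>> play_rows(
  rows=[
    {"x":0,"y":0,"z":0,"rx":-7,"ry":0,"rz":0,"fingers":0.087},
    {"x":0,"y":0,"z":0,"rx":-7,"ry":0,"rz":0,"fingers":0.087},
    {"x":0,"y":0,"z":0,"rx":0,"ry":0,"rz":0,"fingers":0.087},
    {"x":0,"y":0,"z":0,"rx":0,"ry":0,"rz":0,"fingers":0.087},
    {"x":0,"y":0,"z":0,"rx":0,"ry":0,"rz":0,"fingers":0.087},
  ],
)

```text
time: 4.1
position: [564.9, -259.1, 222.4]
tool_rot: [-1.445, 1.037, 1.446]
wrist_force: [-0.6, 0.0, -0.5]
gripper_width: 86.9
```

```bash
python3 - <<'E'
from h import *
s,M=st()
d=np.array([558.7,-260,0])-s["position"]; print(M.T@d, M)
f=grab_frame("side"); a=f["frame"][150:350,200:400]; cv2.imwrite("pics/s1.png",cv2.resize(a,None,fx=2.8,fy=2.8,interpolation=cv2.INTER_CUBIC))
E
```

```text
t 4.1 pos [ 564.9 -259.1  222.4] bardir 0.3265 tilt [-0.0003  0.    ] F [-0.6  0.  -0.5] T [ 0.11 -0.15 -0.01] w 86.9 q [ 1.06  0.38 -0.86  1.5   0.29  1.39  2.08]
[222.36904621   6.13844959   1.08740806] [[-3.48526060e-04 -9.47180330e-01 -3.20701265e-01]
 [ 3.00974026e-05 -3.20701295e-01  9.47180383e-01]
 [-9.99999939e-01  3.20464772e-04  1.40280427e-04]]
```

View pics/s1.png

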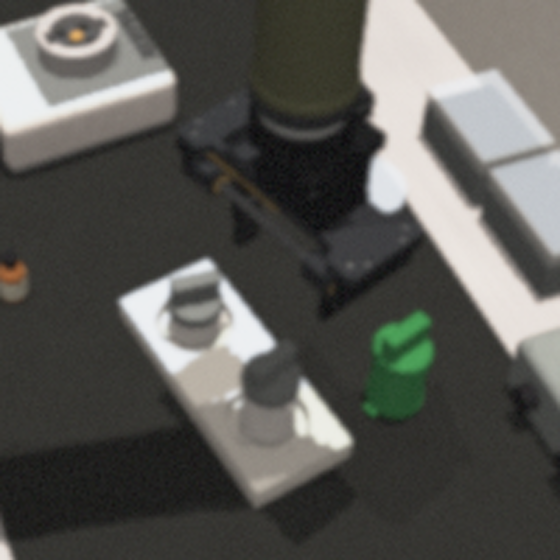

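>>> play_rows(
  rows=[
    {"x":0.02,"y":0.006,"z":0.001,"rx":0,"ry":0,"rz":0,"fingers":0.056},
    {"x":0.03,"y":0,"z":0,"rx":0,"ry":0,"rz":0,"fingers":0.056},
    {"x":0.02,"y":0,"z":0,"rx":0,"ry":0,"rz":0,"fingers":0.056},
    {"x":0.01,"y":0,"z":0,"rx":0,"ry":0,"rz":0,"fingers":0.056},
    {"x":0.01,"y":0,"z":0,"rx":0,"ry":0,"rz":0,"fingers":0.056},
  ],
)

```text
time: 4.65
position: [559.3, -260.1, 132.2]
tool_rot: [-1.447, 1.036, 1.446]
wrist_force: [-0.0, -0.3, 0.4]
gripper_width: 58.8
```

```bash
python3 - <<'E'
from h import *
s,M=st()
d=np.array([558.7,-260,91])-s["position"]; print(M.T@d)
f=grab_frame("side"); a=f["frame"][200:340,220:370]; cv2.imwrite("pics/s2.png",cv2.resize(a,None,fx=4,fy=4,interpolation=cv2.INTER_CUBIC))
E
```

```text
t 4.65 pos [ 559.3 -260.1  132.2] bardir 0.3281 tilt [ 0.0002 -0.0002] F [-0.  -0.3  0.4] T [ 0.08 -0.11  0.02] w 58.8 q [ 1.05  0.43 -0.84  1.63  0.34  1.23  2.05]
[41.24982149  0.51162776  0.24328176]
```

View pics/s2.png

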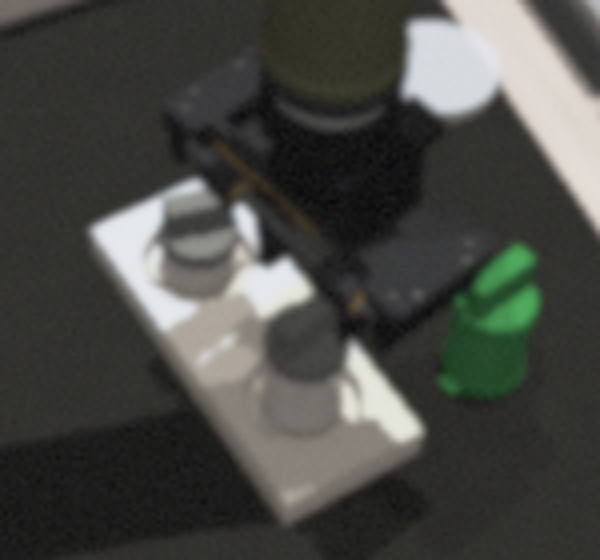

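```bash
python3 - <<'E'
from h import *
f=grab_frame("side")
for p in [(559,-260,132),(570.5,-294,132),(548,-226,132),(559,-260,116)]:
    print(p,proj(f,p),(proj(f,p)-[220,200])*4)
f=grab_frame("top"); a=f["frame"][140:240,280:390]; cv2.imwrite("pics/t2.png",cv2.resize(a,None,fx=5,fy=5,interpolation=cv2.INTER_CUBIC))
E
```

```text
(559, -260, 132) [297.11826189 272.92018629] [308.47304756 291.68074517]
(570.5, -294, 132) [307.68567719 282.91256808] [350.74270877 331.6502723 ]
(548, -226, 132) [287.13445801 263.24046286] [268.53783206 252.96185142]
(559, -260, 116) [296.77868224 276.96799335] [307.11472896 307.8719734 ]
```

View pics/t2.png

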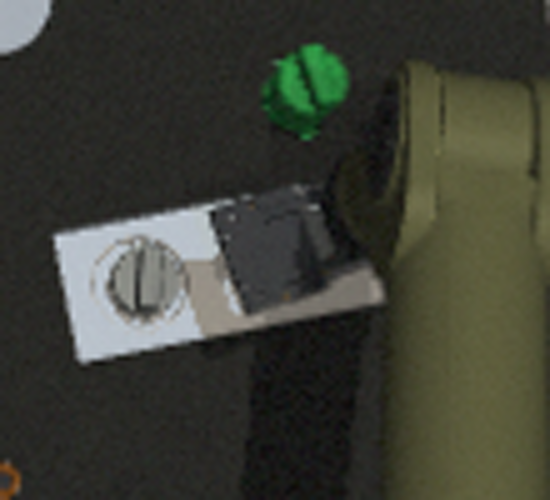

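>>> play_rows(
  rows=[
    {"x":0.012,"y":0,"z":0,"rx":0,"ry":0,"rz":0,"fingers":0.056},
    {"x":0.012,"y":0,"z":0,"rx":0,"ry":0,"rz":0,"fingers":0.056},
    {"x":0.01,"y":0,"z":0,"rx":0,"ry":0,"rz":0,"fingers":0.056},
    {"x":0.007,"y":0,"z":0,"rx":0,"ry":0,"rz":0,"fingers":0.056},
    {"x":0,"y":0,"z":0,"rx":0,"ry":0,"rz":0,"fingers":0.056},
  ],
)

```text
time: 5.3
position: [558.1, -259.7, 89.9]
tool_rot: [-1.445, 1.036, 1.449]
wrist_force: [0.2, 0.2, -0.0]
gripper_width: 56.2
```

```bash
python3 - <<'E'
from h import *
s,M=st()
f=grab_frame("side"); a=f["frame"][200:340,220:370]; cv2.imwrite("pics/s3.png",cv2.resize(a,None,fx=4,fy=4,interpolation=cv2.INTER_CUBIC))
E
```

```text
t 5.3 pos [ 558.1 -259.7   89.9] bardir 0.3287 tilt [-0.0022  0.0012] F [ 0.2  0.2 -0. ] T [ 0.13 -0.13 -0.01] w 56.2 q [ 1.04  0.47 -0.82  1.67  0.37  1.16  2.03]
```

View pics/s3.png

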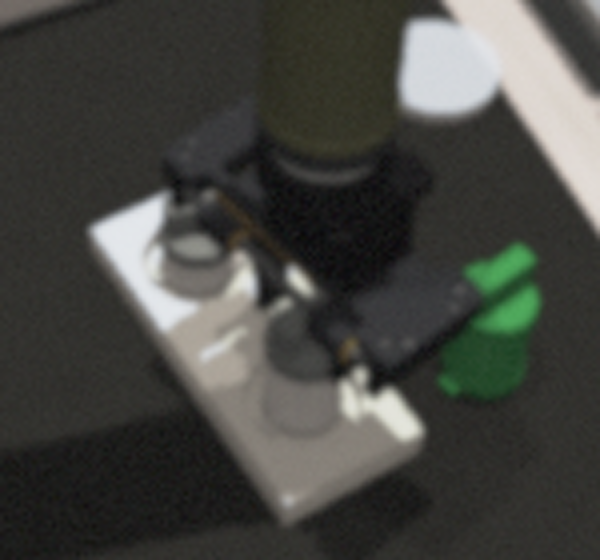

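>>> play_rows(
  rows=[
    {"x":0,"y":0,"z":0,"rx":0,"ry":0,"rz":0,"fingers":0.03},
    {"x":0,"y":0,"z":0,"rx":0,"ry":0,"rz":0,"fingers":0.022},
    {"x":0,"y":0,"z":0,"rx":0,"ry":0,"rz":0,"fingers":0.018},
    {"x":0,"y":0,"z":0,"rx":0,"ry":0,"rz":0,"fingers":0.008},
    {"x":0,"y":0,"z":0,"rx":0,"ry":0,"rz":0,"fingers":0.0},
  ],
  force=45,
)

```text
time: 5.85
position: [559.1, -260.1, 91.7]
tool_rot: [-1.447, 1.036, 1.447]
wrist_force: [-0.3, 0.3, 0.6]
gripper_width: 23.7
```

>>> play_rows(
  rows=[
    {"x":0,"y":0,"z":0,"rx":0,"ry":0,"rz":0,"fingers":0.0},
    {"x":0,"y":0,"z":0,"rx":0,"ry":0,"rz":0,"fingers":0.0},
    {"x":0,"y":0,"z":0,"rx":0,"ry":0,"rz":0,"fingers":0.0},
    {"x":0,"y":0,"z":0,"rx":0,"ry":0,"rz":0,"fingers":0.0},
    {"x":0,"y":0,"z":0,"rx":0,"ry":0,"rz":0,"fingers":0.0},
  ],
  force=45,
)

```text
time: 6.35
position: [559.0, -259.9, 91.5]
tool_rot: [-1.447, 1.035, 1.447]
wrist_force: [-0.6, 0.6, -1.4]
gripper_width: 15.5
```

```bash
python3 - <<'E'
from h import *
s,M=st()
E
```

```text
t 6.35 pos [ 559.  -259.9   91.5] bardir 0.3287 tilt [-0.0001  0.0001] F [-0.6  0.6 -1.4] T [ 0.25 -0.11  0.04] w 15.5 q [ 1.04  0.47 -0.82  1.67  0.37  1.16  2.03]
```

>>> play_rows(
  rows=[
    {"x":-0.01,"y":0,"z":0,"rx":0,"ry":0,"rz":0,"fingers":0.0},
    {"x":-0.02,"y":0,"z":0,"rx":0,"ry":0,"rz":0,"fingers":0.0},
    {"x":-0.02,"y":0,"z":0,"rx":0,"ry":0,"rz":0,"fingers":0.0},
    {"x":-0.02,"y":0,"z":0,"rx":0,"ry":0,"rz":0,"fingers":0.0},
    {"x":-0.02,"y":0,"z":0,"rx":0,"ry":0,"rz":0,"fingers":0.0},
  ],
)

```text
time: 6.85
position: [558.8, -260.1, 182.7]
tool_rot: [-1.447, 1.036, 1.447]
wrist_force: [-0.2, 0.2, -0.7]
gripper_width: 15.5
```

>>> play_rows(
  rows=[
    {"x":-0.02,"y":0,"z":0,"rx":0,"ry":0,"rz":0,"fingers":0.0},
    {"x":-0.02,"y":0,"z":0,"rx":0,"ry":0,"rz":0,"fingers":0.0},
    {"x":-0.01,"y":0,"z":0,"rx":0,"ry":0,"rz":0,"fingers":0.0},
    {"x":0,"y":0,"z":0,"rx":0,"ry":0,"rz":0,"fingers":0.0},
    {"x":0,"y":0,"z":0,"rx":0,"ry":0,"rz":0,"fingers":0.0},
  ],
)

```text
time: 7.35
position: [558.6, -260.0, 230.8]
tool_rot: [-1.446, 1.036, 1.448]
wrist_force: [-0.4, -0.5, -3.5]
gripper_width: 15.7
```

```bash
python3 - <<'E'
from h import *
s,M=st()
d=np.array([533.5,211.5,231])-s["position"]; print(M.T@d)
f=grab_frame("side"); a=f["frame"][140:340,180:370]; cv2.imwrite("pics/s4.png",cv2.resize(a,None,fx=3,fy=3,interpolation=cv2.INTER_CUBIC))
E
```

```text
t 7.35 pos [ 558.6 -260.   230.8] bardir 0.3286 tilt [-0.001   0.0002] F [-0.4 -0.5 -3.5] T [ 0.12 -0.09 -0.03] w 15.7 q [ 1.07  0.36 -0.87  1.5   0.28  1.41  2.09]
[-6.30241513e-02 -1.28359977e+02  4.54344988e+02]
```

View pics/s4.png

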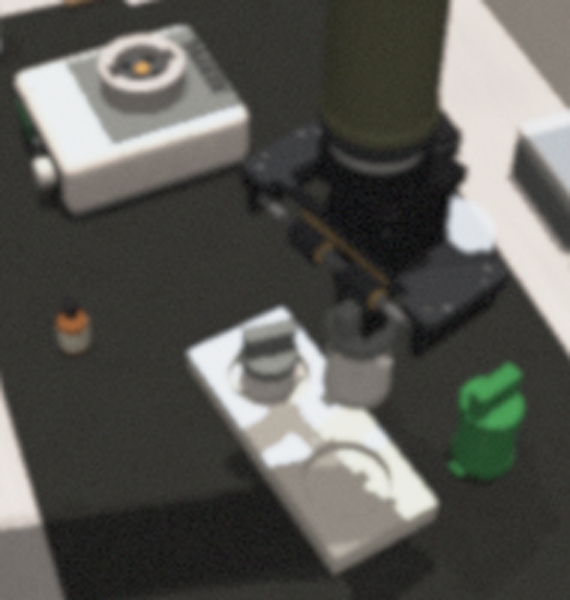

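>>> play_rows(
  rows=[
    {"x":0,"y":-0.0085,"z":0.03,"rx":0,"ry":0,"rz":0,"fingers":0.0},
    {"x":0,"y":-0.0085,"z":0.03,"rx":0,"ry":0,"rz":0,"fingers":0.0},
    {"x":0,"y":-0.0085,"z":0.03,"rx":0,"ry":0,"rz":0,"fingers":0.0},
    {"x":0,"y":-0.0085,"z":0.03,"rx":0,"ry":0,"rz":0,"fingers":0.0},
    {"x":0,"y":-0.0085,"z":0.03,"rx":0,"ry":0,"rz":0,"fingers":0.0},
  ],
)

```text
time: 7.9
position: [549.9, -103.1, 230.2]
tool_rot: [-1.445, 1.036, 1.449]
wrist_force: [0.0, 0.8, -2.9]
gripper_width: 15.7
```

>>> play_rows(
  rows=[
    {"x":0,"y":-0.0085,"z":0.03,"rx":0,"ry":0,"rz":0,"fingers":0.0},
    {"x":0,"y":-0.0085,"z":0.03,"rx":0,"ry":0,"rz":0,"fingers":0.0},
    {"x":0,"y":-0.0085,"z":0.03,"rx":0,"ry":0,"rz":0,"fingers":0.0},
    {"x":0,"y":-0.0085,"z":0.03,"rx":0,"ry":0,"rz":0,"fingers":0.0},
    {"x":0,"y":-0.0085,"z":0.03,"rx":0,"ry":0,"rz":0,"fingers":0.0},
  ],
)

```text
time: 8.4
position: [541.8, 52.3, 230.4]
tool_rot: [-1.446, 1.037, 1.448]
wrist_force: [-0.3, 0.2, -1.3]
gripper_width: 15.6
```

>>> play_rows(
  rows=[
    {"x":0,"y":-0.0085,"z":0.03,"rx":0,"ry":0,"rz":0,"fingers":0.0},
    {"x":0,"y":-0.0085,"z":0.03,"rx":0,"ry":0,"rz":0,"fingers":0.0},
    {"x":0,"y":-0.0085,"z":0.03,"rx":0,"ry":0,"rz":0,"fingers":0.0},
    {"x":0,"y":-0.0085,"z":0.03,"rx":0,"ry":0,"rz":0,"fingers":0.0},
    {"x":0,"y":-0.0085,"z":0.03,"rx":0,"ry":0,"rz":0,"fingers":0.0},
  ],
)

```text
time: 8.9
position: [533.8, 207.7, 230.3]
tool_rot: [-1.446, 1.037, 1.448]
wrist_force: [0.2, 0.6, -3.5]
gripper_width: 15.9
```

>>> play_rows(
  rows=[
    {"x":0,"y":0,"z":0,"rx":5,"ry":0,"rz":0,"fingers":0.0},
    {"x":0,"y":0,"z":0,"rx":5,"ry":0,"rz":0,"fingers":0.0},
    {"x":0,"y":0,"z":0,"rx":4.8,"ry":0,"rz":0,"fingers":0.0},
    {"x":0,"y":0,"z":0,"rx":0,"ry":0,"rz":0,"fingers":0.0},
    {"x":0,"y":0,"z":0,"rx":0,"ry":0,"rz":0,"fingers":0.0},
  ],
)

```text
time: 9.4
position: [534.1, 206.8, 230.7]
tool_rot: [-1.262, 1.175, 1.263]
wrist_force: [-0.2, -0.3, -2.4]
gripper_width: 15.6
```

```bash
python3 - <<'E'
from h import *
s,M=st()
d=np.array([533.5,211.5,231])-s["position"]; print(M.T@d)
f=grab_frame("side"); a=f["frame"][90:220,160:300]; cv2.imwrite("pics/s5.png",cv2.resize(a,None,fx=4.2,fy=4.2,interpolation=cv2.INTER_CUBIC))
f=grab_frame("top"); a=f["frame"][140:250,160:280]; cv2.imwrite("pics/t5.png",cv2.resize(a,None,fx=4.2,fy=4.2,interpolation=cv2.INTER_CUBIC))
E
```

```text
t 9.4 pos [534.1 206.8 230.7] bardir 0.0724 tilt [-0.0012 -0.0005] F [-0.2 -0.3 -2.4] T [ 0.1  -0.12 -0.01] w 15.6 q [ 0.45  0.3  -1.03  1.61  0.26  1.39  1.03]
[-0.28427263  0.27561754  4.69187763]
```

View pics/s5.png

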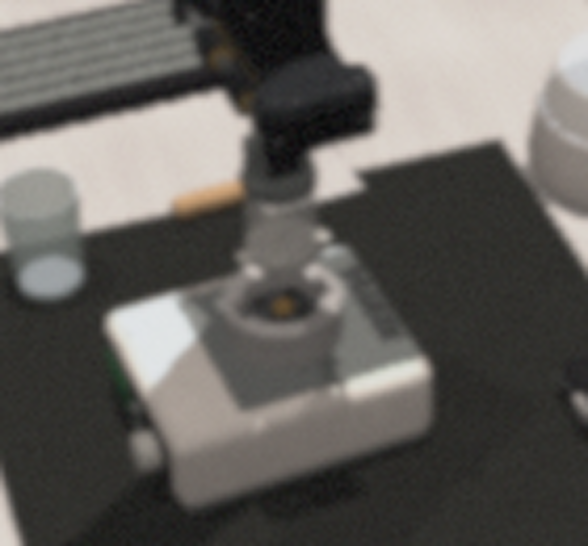

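View pics/t5.png

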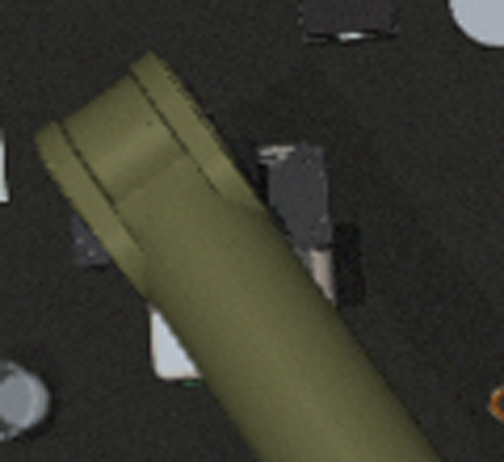

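```bash
python3 - <<'E'
from h import *
s,M=st()
f=grab_frame("side");u0,v0,w,h,k=208,126,36,46,13
c=f["frame"][v0:v0+h,u0:u0+w]
c=cv2.resize(c,None,fx=k,fy=k,interpolation=cv2.INTER_CUBIC)
for i in range(0,w,4): cv2.putText(c,str(u0+i),(i*k,8),0,.3,(0,255,255),1); cv2.line(c,(i*k,0),(i*k,h*k),(0,120,120),1)
for i in range(0,h,4): cv2.putText(c,str(v0+i),(0,i*k+8),0,.3,(0,255,255),1); cv2.line(c,(0,i*k),(w*k,i*k),(0,120,120),1)
cv2.imwrite("pics/s6.png",c)
E
```

```text
t 9.5 pos [534.3 206.9 231.1] bardir 0.0716 tilt [-0.0007 -0.0002] F [ 0.6  1.1 -2.1] T [ 0.12 -0.14 -0.04] w 15.6 q [ 0.45  0.3  -1.03  1.61  0.26  1.39  1.03]
```

View pics/s6.png

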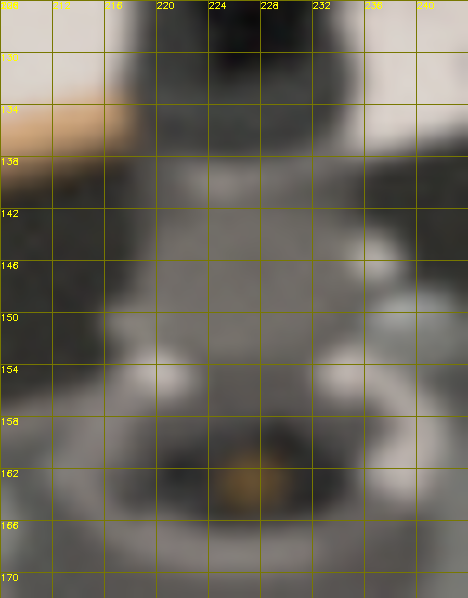

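```bash
python3 - <<'E'
from h import *
import pickle
f=pickle.load(open("side0.pkl","rb"))
z=231-81.5+8
a,b=onplane(f,236.6,145.1,z),onplane(f,216.2,150.1,z)
print((a+b)/2,np.linalg.norm(a-b),np.arctan2(*(a-b)[[1,0]]))
print(proj(f,(534.2+32,206.9+2.3,z)),proj(f,(534.2-32,206.9-2.3,z)))
E
```

```text
[535.68098559 211.08754142 157.5       ] 63.49295137005348 0.01681086045105476
[236.46584501 145.6707582 ] [216.21239683 151.44206681]
```

>>> play_rows(
  rows=[
    {"x":0.01,"y":0,"z":0.005,"rx":0,"ry":0,"rz":0,"fingers":0.0},
    {"x":0.012,"y":0,"z":0,"rx":0,"ry":0,"rz":0,"fingers":0.0},
    {"x":0.01,"y":0,"z":0,"rx":0,"ry":0,"rz":0,"fingers":0.0},
    {"x":0.002,"y":0,"z":0,"rx":0,"ry":0,"rz":0,"fingers":0.0},
    {"x":0,"y":0,"z":0,"rx":0,"ry":0,"rz":0,"fingers":0.0},
  ],
)

```text
time: 10.05
position: [533.8, 211.8, 196.6]
tool_rot: [-1.26, 1.176, 1.262]
wrist_force: [0.1, 0.8, -2.2]
gripper_width: 15.7
```

```bash
python3 - <<'E'
from h import *
s,M=st()
f=grab_frame("side");u0,v0,w,h,k=200,126,50,54,11
c=f["frame"][v0:v0+h,u0:u0+w]
c=cv2.resize(c,None,fx=k,fy=k,interpolation=cv2.INTER_CUBIC)
cv2.imwrite("pics/s7.png",c)
for i in range(3):
    grab_frame("top"); st()
E
```

```text
t 10.05 pos [533.8 211.8 196.6] bardir 0.0704 tilt [-0.0014 -0.0004] F [ 0.1  0.8 -2.2] T [ 0.08 -0.05 -0.02] w 15.7 q [ 0.43  0.32 -1.02  1.65  0.28  1.33  1.  ]
t 10.15 pos [534.3 212.1 197.7] bardir 0.0703 tilt [0.0003 0.0001] F [-0.2 -0.  -2.6] T [ 0.13 -0.13 -0.02] w 16.0 q [ 0.43  0.32 -1.02  1.65  0.28  1.33  1.  ]
t 10.2 pos [534.5 212.2 197.9] bardir 0.0703 tilt [0.0007 0.0002] F [-0.1  0.3 -2.8] T [ 0.1  -0.12 -0.02] w 15.8 q [ 0.43  0.32 -1.02  1.65  0.28  1.33  1.  ]
t 10.25 pos [534.5 212.2 198. ] bardir 0.0702 tilt [0.0008 0.0002] F [-0.2  0.5 -2.6] T [ 0.17 -0.13 -0.04] w 15.8 q [ 0.43  0.32 -1.02  1.65  0.28  1.33  1.  ]
```

View pics/s7.png

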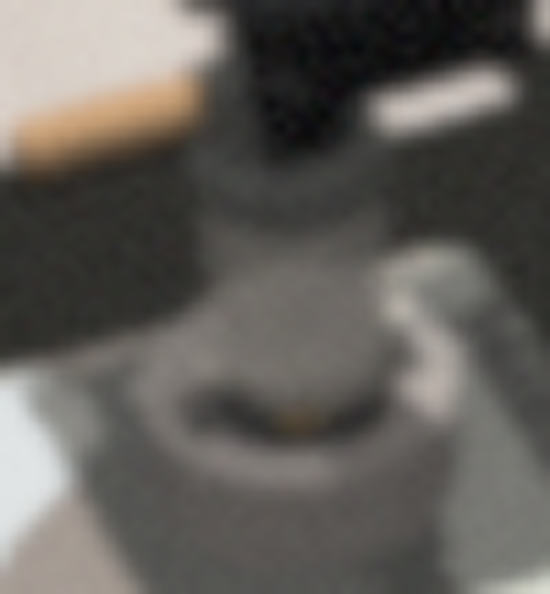

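>>> play_rows(
  rows=[
    {"x":0.002,"y":0.001,"z":0,"rx":0,"ry":0,"rz":0,"fingers":0.0},
    {"x":0.002,"y":0,"z":0,"rx":0,"ry":0,"rz":0,"fingers":0.0},
    {"x":0.002,"y":0,"z":0,"rx":0,"ry":0,"rz":0,"fingers":0.0},
    {"x":0.002,"y":0,"z":0,"rx":0,"ry":0,"rz":0,"fingers":0.0},
    {"x":0,"y":0,"z":0,"rx":0,"ry":0,"rz":0,"fingers":0.0},
  ],
)

```text
time: 10.75
position: [533.0, 211.8, 189.1]
tool_rot: [-1.261, 1.176, 1.261]
wrist_force: [-0.8, 0.3, -3.2]
gripper_width: 15.7
```

>>> play_rows(
  rows=[
    {"x":0.001,"y":0,"z":0,"rx":0,"ry":0,"rz":0,"fingers":0.0},
    {"x":0.001,"y":0,"z":0,"rx":0,"ry":0,"rz":0,"fingers":0.0},
    {"x":0.001,"y":0,"z":0,"rx":0,"ry":0,"rz":0,"fingers":0.0},
    {"x":0.001,"y":0,"z":0,"rx":0,"ry":0,"rz":0,"fingers":0.0},
    {"x":0,"y":0,"z":0,"rx":0,"ry":0,"rz":0,"fingers":0.0},
  ],
)

```text
time: 11.25
position: [533.1, 211.9, 185.3]
tool_rot: [-1.261, 1.175, 1.261]
wrist_force: [-0.5, -0.9, -2.6]
gripper_width: 15.8
```

```bash
python3 - <<'E'
from h import *
st()
E
```

```text
t 11.25 pos [533.1 211.9 185.3] bardir 0.0703 tilt [-0.0003 -0.0002] F [-0.5 -0.9 -2.6] T [ 0.09 -0.11  0.01] w 15.8 q [ 0.43  0.33 -1.02  1.67  0.29  1.31  1.  ]
```

>>> play_rows(
  rows=[
    {"x":0.001,"y":0,"z":0,"rx":0,"ry":0,"rz":0,"fingers":0.0},
    {"x":0.001,"y":0,"z":0,"rx":0,"ry":0,"rz":0,"fingers":0.0},
    {"x":0.001,"y":0,"z":0,"rx":0,"ry":0,"rz":0,"fingers":0.0},
    {"x":0,"y":0,"z":0,"rx":0,"ry":0,"rz":0,"fingers":0.0},
    {"x":0,"y":0,"z":0,"rx":0,"ry":0,"rz":0,"fingers":0.0},
  ],
)

```text
time: 11.75
position: [533.2, 212.0, 182.5]
tool_rot: [-1.261, 1.175, 1.261]
wrist_force: [-0.2, -0.1, -2.6]
gripper_width: 15.5
```

>>> play_rows(
  rows=[
    {"x":0.001,"y":0,"z":0,"rx":0,"ry":0,"rz":0,"fingers":0.0},
    {"x":0.001,"y":0,"z":0,"rx":0,"ry":0,"rz":0,"fingers":0.0},
    {"x":0,"y":0,"z":0,"rx":0,"ry":0,"rz":0,"fingers":0.0},
    {"x":0,"y":0,"z":0,"rx":0,"ry":0,"rz":0,"fingers":0.0},
    {"x":0,"y":0,"z":0,"rx":0,"ry":0,"rz":0,"fingers":0.0},
  ],
)

```text
time: 12.25
position: [533.2, 212.0, 180.5]
tool_rot: [-1.261, 1.175, 1.261]
wrist_force: [0.3, -1.1, -3.4]
gripper_width: 15.5
```

```bash
python3 - <<'E'
from h import *
st()
E
```

```text
t 12.25 pos [533.2 212.  180.5] bardir 0.0703 tilt [ 0. -0.] F [ 0.3 -1.1 -3.4] T [ 0.13 -0.14  0.03] w 15.5 q [ 0.42  0.34 -1.02  1.68  0.29  1.3   0.99]
```

>>> play_rows(
  rows=[
    {"x":0.001,"y":0,"z":0,"rx":0,"ry":0,"rz":0,"fingers":0.0},
    {"x":0.001,"y":0,"z":0,"rx":0,"ry":0,"rz":0,"fingers":0.0},
    {"x":0,"y":0,"z":0,"rx":0,"ry":0,"rz":0,"fingers":0.0},
    {"x":0,"y":0,"z":0,"rx":0,"ry":0,"rz":0,"fingers":0.0},
    {"x":0,"y":0,"z":0,"rx":0,"ry":0,"rz":0,"fingers":0.0},
  ],
)

```text
time: 12.75
position: [533.4, 212.2, 178.9]
tool_rot: [-1.261, 1.175, 1.26]
wrist_force: [-1.2, -0.6, 2.9]
gripper_width: 15.5
```

```bash
python3 - <<'E'
from h import *
st()
E
```

```text
t 12.75 pos [533.4 212.2 178.9] bardir 0.0704 tilt [0.0006 0.0001] F [-1.2 -0.6  2.9] T [ 0.01  0.06 -0.05] w 15.5 q [ 0.42  0.34 -1.02  1.68  0.3   1.29  0.99]
```

>>> play_rows(
  rows=[
    {"x":0.001,"y":0,"z":0,"rx":0,"ry":0,"rz":0,"fingers":0.0},
    {"x":0,"y":0,"z":0,"rx":0,"ry":0,"rz":0,"fingers":0.0},
    {"x":0,"y":0,"z":0,"rx":0,"ry":0,"rz":0,"fingers":0.0},
    {"x":0,"y":0,"z":0,"rx":0,"ry":0,"rz":0,"fingers":0.0},
    {"x":0,"y":0,"z":0,"rx":0,"ry":0,"rz":0,"fingers":0.0},
  ],
)

```text
time: 13.25
position: [533.3, 212.1, 177.6]
tool_rot: [-1.261, 1.175, 1.261]
wrist_force: [-0.3, -0.1, 2.8]
gripper_width: 15.8
```

```bash
python3 - <<'E'
from h import *
st()
E
```

```text
t 13.25 pos [533.3 212.1 177.6] bardir 0.0703 tilt [0.0003 0.0002] F [-0.3 -0.1  2.8] T [ 0.04 -0.07 -0.02] w 15.8 q [ 0.42  0.34 -1.01  1.68  0.3   1.29  0.99]
```

>>> play_rows(
  rows=[
    {"x":0.001,"y":0,"z":0,"rx":0,"ry":0,"rz":0,"fingers":0.0},
    {"x":0.001,"y":0,"z":0,"rx":0,"ry":0,"rz":0,"fingers":0.0},
    {"x":0.001,"y":0,"z":0,"rx":0,"ry":0,"rz":0,"fingers":0.0},
    {"x":0,"y":0,"z":0,"rx":0,"ry":0,"rz":0,"fingers":0.0},
    {"x":0,"y":0,"z":0,"rx":0,"ry":0,"rz":0,"fingers":0.0},
  ],
)

```text
time: 13.75
position: [533.3, 212.1, 174.7]
tool_rot: [-1.261, 1.175, 1.261]
wrist_force: [-0.7, 0.2, 5.9]
gripper_width: 15.6
```

```bash
python3 - <<'E'
from h import *
st()
E
```

```text
t 13.75 pos [533.3 212.1 174.7] bardir 0.0704 tilt [0.0004 0.0001] F [-0.7  0.2  5.9] T [ 0.09 -0.11  0.02] w 15.6 q [ 0.42  0.34 -1.01  1.68  0.3   1.29  0.99]
```

>>> play_rows(
  rows=[
    {"x":0.001,"y":0,"z":0,"rx":0,"ry":0,"rz":0,"fingers":0.0},
    {"x":0.001,"y":0,"z":0,"rx":0,"ry":0,"rz":0,"fingers":0.0},
    {"x":0,"y":0,"z":0,"rx":0,"ry":0,"rz":0,"fingers":0.0},
    {"x":0,"y":0,"z":0,"rx":0,"ry":0,"rz":0,"fingers":0.0},
    {"x":0,"y":0,"z":0,"rx":0,"ry":0,"rz":0,"fingers":0.0},
  ],
)

```text
time: 14.25
position: [533.4, 212.1, 172.9]
tool_rot: [-1.261, 1.175, 1.26]
wrist_force: [-1.0, -0.2, 5.4]
gripper_width: 15.8
```

```bash
python3 - <<'E'
from h import *
st()
E
```

```text
t 14.25 pos [533.4 212.1 172.9] bardir 0.0703 tilt [0.0005 0.0001] F [-1.  -0.2  5.4] T [ 0.12  0.08 -0.  ] w 15.8 q [ 0.42  0.34 -1.01  1.68  0.3   1.28  0.99]
```

>>> play_rows(
  rows=[
    {"x":0.001,"y":0,"z":0,"rx":0,"ry":0,"rz":0,"fingers":0.0},
    {"x":0,"y":0,"z":0,"rx":0,"ry":0,"rz":0,"fingers":0.0},
    {"x":0,"y":0,"z":0,"rx":0,"ry":0,"rz":0,"fingers":0.0},
    {"x":0,"y":0,"z":0,"rx":0,"ry":0,"rz":0,"fingers":0.0},
    {"x":0,"y":0,"z":0,"rx":0,"ry":0,"rz":0,"fingers":0.0},
  ],
)

```text
time: 14.75
position: [533.4, 212.2, 172.0]
tool_rot: [-1.261, 1.175, 1.26]
wrist_force: [-1.1, 0.9, 6.6]
gripper_width: 15.4
```

```bash
python3 - <<'E'
from h import *
st()
E
```

```text
t 14.75 pos [533.4 212.2 172. ] bardir 0.0703 tilt [0.0006 0.0001] F [-1.1  0.9  6.6] T [ 0.06  0.09 -0.02] w 15.4 q [ 0.42  0.34 -1.01  1.69  0.3   1.28  0.99]
```

>>> play_rows(
  rows=[
    {"x":0,"y":0,"z":0,"rx":2.5,"ry":0,"rz":0,"fingers":0.0},
    {"x":0,"y":0,"z":0,"rx":2.5,"ry":0,"rz":0,"fingers":0.0},
    {"x":0,"y":0,"z":0,"rx":2.5,"ry":0,"rz":0,"fingers":0.0},
    {"x":0,"y":0,"z":0,"rx":2.5,"ry":0,"rz":0,"fingers":0.0},
    {"x":0,"y":0,"z":0,"rx":0,"ry":0,"rz":0,"fingers":0.0},
  ],
)

```text
time: 15.25
position: [534.0, 212.0, 172.3]
tool_rot: [-1.132, 1.256, 1.13]
wrist_force: [0.2, -0.0, 6.5]
gripper_width: 15.3
```

```bash
python3 - <<'E'
from h import *
st()
E
```

```text
t 15.25 pos [534.  212.  172.3] bardir -0.1053 tilt [0.002 0.   ] F [ 0.2 -0.   6.5] T [-0.05 -0.27  0.  ] w 15.3 q [ 0.4   0.33 -0.98  1.69  0.29  1.28  0.82]
```

>>> play_rows(
  rows=[
    {"x":0,"y":0,"z":0,"rx":2.5,"ry":0,"rz":0,"fingers":0.0},
    {"x":0,"y":0,"z":0,"rx":2.5,"ry":0,"rz":0,"fingers":0.0},
    {"x":0,"y":0,"z":0,"rx":2.5,"ry":0,"rz":0,"fingers":0.0},
    {"x":0,"y":0,"z":0,"rx":2.5,"ry":0,"rz":0,"fingers":0.0},
    {"x":0,"y":0,"z":0,"rx":0,"ry":0,"rz":0,"fingers":0.0},
  ],
)

```text
time: 15.75
position: [534.0, 212.1, 172.2]
tool_rot: [-1.001, 1.327, 0.999]
wrist_force: [1.4, 0.2, 6.2]
gripper_width: 15.7
```

```bash
python3 - <<'E'
from h import *
st()
E
```

```text
t 15.75 pos [534.  212.1 172.2] bardir -0.2798 tilt [0.0021 0.0001] F [1.4 0.2 6.2] T [ 0.04 -0.21 -0.02] w 15.7 q [ 0.37  0.32 -0.95  1.69  0.27  1.27  0.66]
```

>>> play_rows(
  rows=[
    {"x":0,"y":0,"z":0,"rx":4,"ry":0,"rz":0,"fingers":0.0},
    {"x":0,"y":0,"z":0,"rx":4,"ry":0,"rz":0,"fingers":0.0},
    {"x":0,"y":0,"z":0,"rx":4,"ry":0,"rz":0,"fingers":0.0},
    {"x":0,"y":0,"z":0,"rx":4,"ry":0,"rz":0,"fingers":0.0},
    {"x":0,"y":0,"z":0,"rx":4,"ry":0,"rz":0,"fingers":0.0},
  ],
)

```text
time: 16.25
position: [533.8, 212.0, 172.2]
tool_rot: [-0.734, 1.442, 0.733]
wrist_force: [0.5, 0.3, 5.9]
gripper_width: 15.6
```

>>> play_rows(
  rows=[
    {"x":0,"y":0,"z":0,"rx":4,"ry":0,"rz":0,"fingers":0.0},
    {"x":0,"y":0,"z":0,"rx":4,"ry":0,"rz":0,"fingers":0.0},
    {"x":0,"y":0,"z":0,"rx":4,"ry":0,"rz":0,"fingers":0.0},
    {"x":0,"y":0,"z":0,"rx":4,"ry":0,"rz":0,"fingers":0.0},
    {"x":0,"y":0,"z":0,"rx":4,"ry":0,"rz":0,"fingers":0.0},
  ],
)

```text
time: 16.75
position: [533.7, 211.7, 172.1]
tool_rot: [-0.464, 1.52, 0.462]
wrist_force: [-0.8, -0.0, 7.5]
gripper_width: 15.9
```

```bash
python3 - <<'E'
from h import *
st()
E
```

```text
t 16.75 pos [533.7 211.7 172.1] bardir -0.9798 tilt [ 0.0011 -0.0005] F [-0.8 -0.   7.5] T [-0.2  -0.01  0.09] w 15.9 q [ 0.29  0.29 -0.83  1.69  0.22  1.26 -0.  ]
```

>>> play_rows(
  rows=[
    {"x":0,"y":0,"z":0,"rx":3,"ry":0,"rz":0,"fingers":0.0},
    {"x":0,"y":0,"z":0,"rx":3,"ry":0,"rz":0,"fingers":0.0},
    {"x":0,"y":0,"z":0,"rx":3,"ry":0,"rz":0,"fingers":0.0},
    {"x":0,"y":0,"z":0,"rx":3,"ry":0,"rz":0,"fingers":0.0},
    {"x":0,"y":0,"z":0,"rx":0,"ry":0,"rz":0,"fingers":0.0},
  ],
)

```text
time: 17.25
position: [533.7, 211.7, 172.1]
tool_rot: [-0.301, 1.549, 0.3]
wrist_force: [-0.1, -0.4, 5.9]
gripper_width: 15.8
```

>>> play_rows(
  rows=[
    {"x":0,"y":0,"z":0,"rx":1,"ry":0,"rz":0,"fingers":0.0},
    {"x":0,"y":0,"z":0,"rx":1,"ry":0,"rz":0,"fingers":0.0},
    {"x":0,"y":0,"z":0,"rx":1,"ry":0,"rz":0,"fingers":0.0},
    {"x":0,"y":0,"z":0,"rx":0,"ry":0,"rz":0,"fingers":0.0},
    {"x":0,"y":0,"z":0,"rx":0,"ry":0,"rz":0,"fingers":0.0},
  ],
)

```text
time: 17.75
position: [533.7, 211.8, 172.1]
tool_rot: [-0.261, 1.554, 0.26]
wrist_force: [-0.4, 0.6, 6.4]
gripper_width: 15.8
```

```bash
python3 - <<'E'
from h import *
st()
E
```

```text
t 17.75 pos [533.7 211.8 172.1] bardir -1.2388 tilt [ 0.0013 -0.0004] F [-0.4  0.6  6.4] T [-0.12  0.04  0.14] w 15.8 q [ 0.26  0.28 -0.79  1.69  0.21  1.26 -0.25]
```

>>> play_rows(
  rows=[
    {"x":-0.001,"y":0,"z":0,"rx":0,"ry":0,"rz":0,"fingers":0.0},
    {"x":-0.001,"y":0,"z":0,"rx":0,"ry":0,"rz":0,"fingers":0.0},
    {"x":-0.001,"y":0,"z":0,"rx":0,"ry":0,"rz":0,"fingers":0.0},
    {"x":-0.001,"y":0,"z":0,"rx":0,"ry":0,"rz":0,"fingers":0.0},
    {"x":0,"y":0,"z":0,"rx":0,"ry":0,"rz":0,"fingers":0.0},
  ],
)

```text
time: 18.25
position: [533.5, 211.7, 175.6]
tool_rot: [-0.261, 1.554, 0.26]
wrist_force: [1.4, -1.7, 4.8]
gripper_width: 15.8
```

```bash
python3 - <<'E'
from h import *
st()
E
```

```text
t 18.25 pos [533.5 211.7 175.6] bardir -1.2389 tilt [ 0.0007 -0.0003] F [ 1.4 -1.7  4.8] T [-0.18 -0.42  0.06] w 15.8 q [ 0.26  0.27 -0.8   1.69  0.2   1.27 -0.25]
```

>>> play_rows(
  rows=[
    {"x":-0.0005,"y":0,"z":0,"rx":0,"ry":0,"rz":0,"fingers":0.0},
    {"x":-0.0005,"y":0,"z":0,"rx":0,"ry":0,"rz":0,"fingers":0.0},
    {"x":0,"y":0,"z":0,"rx":0,"ry":0,"rz":0,"fingers":0.0},
    {"x":0,"y":0,"z":0,"rx":0,"ry":0,"rz":0,"fingers":0.0},
    {"x":0,"y":0,"z":0,"rx":0,"ry":0,"rz":0,"fingers":0.0},
  ],
)

```text
time: 18.75
position: [533.4, 211.8, 176.5]
tool_rot: [-0.261, 1.555, 0.26]
wrist_force: [2.4, -0.7, 3.0]
gripper_width: 15.8
```

```bash
python3 - <<'E'
from h import *
st()
E
```

```text
t 18.75 pos [533.4 211.8 176.5] bardir -1.2388 tilt [ 0.0004 -0.0002] F [ 2.4 -0.7  3. ] T [-0.24 -0.76  0.08] w 15.8 q [ 0.26  0.27 -0.8   1.69  0.2   1.27 -0.25]
```

>>> play_rows(
  rows=[
    {"x":-0.0005,"y":0,"z":0,"rx":0,"ry":0,"rz":0,"fingers":0.0},
    {"x":-0.0005,"y":0,"z":0,"rx":0,"ry":0,"rz":0,"fingers":0.0},
    {"x":0,"y":0,"z":0,"rx":0,"ry":0,"rz":0,"fingers":0.0},
    {"x":0,"y":0,"z":0,"rx":0,"ry":0,"rz":0,"fingers":0.0},
    {"x":0,"y":0,"z":0,"rx":0,"ry":0,"rz":0,"fingers":0.0},
  ],
)

```text
time: 19.25
position: [533.2, 211.6, 176.8]
tool_rot: [-0.261, 1.555, 0.26]
wrist_force: [4.5, -0.2, -5.1]
gripper_width: 15.5
```

```bash
python3 - <<'E'
from h import *
st()
E
```

```text
t 19.25 pos [533.2 211.6 176.8] bardir -1.2389 tilt [-0.0003 -0.0004] F [ 4.5 -0.2 -5.1] T [-0.13 -1.58  0.01] w 15.5 q [ 0.26  0.27 -0.8   1.68  0.2   1.27 -0.25]
```

>>> play_rows(
  rows=[
    {"x":0.0007,"y":0,"z":0,"rx":0,"ry":0,"rz":0,"fingers":0.0},
    {"x":0,"y":0,"z":0,"rx":0,"ry":0,"rz":0,"fingers":0.0},
    {"x":0,"y":0,"z":0,"rx":0,"ry":0,"rz":0,"fingers":0.024},
    {"x":0,"y":0,"z":0,"rx":0,"ry":0,"rz":0,"fingers":0.04},
    {"x":0,"y":0,"z":0,"rx":0,"ry":0,"rz":0,"fingers":0.05},
  ],
)

```text
time: 19.75
position: [532.0, 212.7, 176.8]
tool_rot: [-0.261, 1.557, 0.262]
wrist_force: [-1.0, 0.2, -0.2]
gripper_width: 32.1
```

>>> play_rows(
  rows=[
    {"x":0,"y":0,"z":0,"rx":0,"ry":0,"rz":0,"fingers":0.05},
    {"x":0,"y":0,"z":0,"rx":0,"ry":0,"rz":0,"fingers":0.05},
    {"x":0,"y":0,"z":0,"rx":0,"ry":0,"rz":0,"fingers":0.05},
    {"x":0,"y":0,"z":0,"rx":0,"ry":0,"rz":0,"fingers":0.05},
    {"x":0,"y":0,"z":0,"rx":0,"ry":0,"rz":0,"fingers":0.05},
  ],
)

```text
time: 20.25
position: [533.1, 212.0, 176.8]
tool_rot: [-0.261, 1.555, 0.261]
wrist_force: [-0.2, -0.0, -0.1]
gripper_width: 49.6
```

```bash
python3 - <<'E'
from h import *
st()
E
```

```text
t 20.25 pos [533.1 212.  176.8] bardir -1.2387 tilt [-0.0001 -0.0001] F [-0.2 -0.  -0.1] T [ 0.03 -0.07  0.06] w 49.6 q [ 0.26  0.27 -0.8   1.68  0.2   1.27 -0.25]
```

Released with no load. Retreat straight up, then look.

>>> play_rows(
  rows=[
    {"x":-0.01,"y":0,"z":0,"rx":0,"ry":0,"rz":0,"fingers":0.05},
    {"x":-0.02,"y":0,"z":0,"rx":0,"ry":0,"rz":0,"fingers":0.05},
    {"x":-0.02,"y":0,"z":0,"rx":0,"ry":0,"rz":0,"fingers":0.05},
    {"x":-0.02,"y":0,"z":0,"rx":0,"ry":0,"rz":0,"fingers":0.05},
    {"x":-0.02,"y":0,"z":0,"rx":0,"ry":0,"rz":0,"fingers":0.05},
  ],
)

```text
time: 20.75
position: [533.2, 212.1, 268.5]
tool_rot: [-0.261, 1.554, 0.261]
wrist_force: [-0.2, 0.5, -0.1]
gripper_width: 49.8
```

>>> play_rows(
  rows=[
    {"x":-0.02,"y":0,"z":-0.03,"rx":0,"ry":0,"rz":0,"fingers":0.05},
    {"x":-0.01,"y":0,"z":-0.04,"rx":0,"ry":0,"rz":0,"fingers":0.05},
    {"x":0,"y":0,"z":-0.04,"rx":0,"ry":0,"rz":0,"fingers":0.05},
    {"x":0,"y":0,"z":-0.03,"rx":0,"ry":0,"rz":0,"fingers":0.05},
    {"x":0,"y":0,"z":0,"rx":0,"ry":0,"rz":0,"fingers":0.05},
  ],
)

```text
time: 21.25
position: [398.6, 165.7, 298.1]
tool_rot: [-0.263, 1.553, 0.256]
wrist_force: [-0.3, 1.0, 0.3]
gripper_width: 50.3
```

```bash
python3 - <<'E'
from h import *
import pickle
st()
f=grab_frame("side"); pickle.dump(f,open("side9.pkl","wb"));cv2.imwrite("pics/f0.png",f["frame"]);a=f["frame"][110:210,170:290]; cv2.imwrite("pics/s9.png",cv2.resize(a,None,fx=6,fy=6,interpolation=cv2.INTER_CUBIC))
f=grab_frame("top"); pickle.dump(f,open("top9.pkl","wb")); cv2.imwrite("pics/f1.png",f["frame"]);a=f["frame"][160:240,180:260]; cv2.imwrite("pics/t9.png",cv2.resize(a,None,fx=6,fy=6,interpolation=cv2.INTER_CUBIC))
st()
E
```

```text
t 21.25 pos [398.6 165.7 298.1] bardir -1.2395 tilt [ 0.0029 -0.0039] F [-0.3  1.   0.3] T [-0.03 -0.17 -0.02] w 50.3 q [ 0.42 -0.21 -0.75  1.81 -0.14  1.49  0.03]
t 21.35 pos [401.1 166.4 297.9] bardir -1.239 tilt [ 0.0031 -0.0012] F [-0.7  0.4  0. ] T [-0.01 -0.15 -0.01] w 49.9 q [ 0.42 -0.2  -0.75  1.8  -0.13  1.48  0.03]
```

View pics/s9.png

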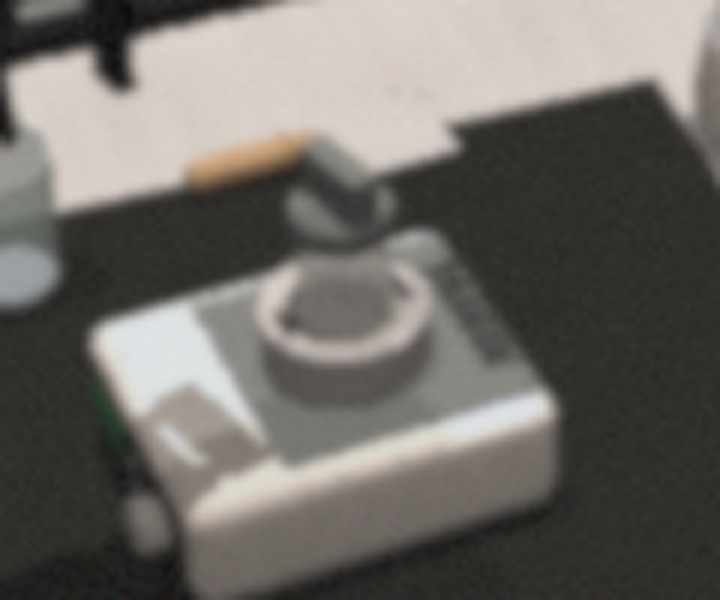

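View pics/f1.png

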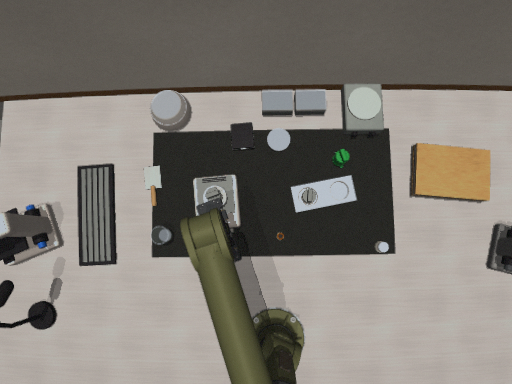

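View pics/f0.png

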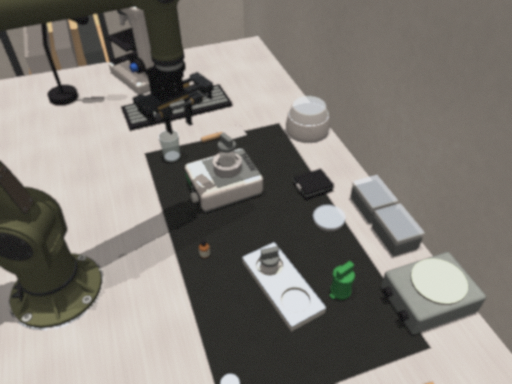

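```bash
python3 - <<'E'
from h import *
import pickle
f=pickle.load(open("side9.pkl","rb"))
print((proj(f,(533.5,212,173))-[170,110]+.5)*6, (proj(f,(533.5,212,170))-[170,110]+.5)*6)
g=grab_frame("side")["frame"].astype(int); print(np.abs(g-f["frame"])[130:180,210:245].mean())
s,_=st(); print(np.abs(s["dq"]).max())
E
```

```text
[335.19561532 203.57949096] [335.54249381 208.416675  ]
1.3996190476190475
t 21.4 pos [401.5 166.6 297.5] bardir -1.2385 tilt [ 0.0019 -0.0002] F [-0.4 -0.6  0.5] T [ 0.01 -0.13 -0.01] w 49.9 q [ 0.42 -0.2  -0.75  1.8  -0.13  1.48  0.03]
0.03658426717017944
```

>>> play_rows(
  rows=[
    {"x":0,"y":0,"z":0,"rx":0,"ry":0,"rz":0,"fingers":0.05},
    {"x":0,"y":0,"z":0,"rx":0,"ry":0,"rz":0,"fingers":0.05},
    {"x":0,"y":0,"z":0,"rx":0,"ry":0,"rz":0,"fingers":0.05},
    {"x":0,"y":0,"z":0,"rx":0,"ry":0,"rz":0,"fingers":0.05},
    {"x":0,"y":0,"z":0,"rx":0,"ry":0,"rz":0,"fingers":0.05},
  ],
)

```text
time: 21.9
position: [400.9, 166.4, 296.6]
tool_rot: [-0.26, 1.556, 0.261]
wrist_force: [0.4, -0.2, 0.4]
gripper_width: 50.3
```

```bash
python3 -c "
from station import finish_job
print(finish_job())"
```

```text
the job is handed in; nothing more can be done
None
```

I set the tall jar in the mill's socket, turned it into the lock, let it go, and handed the job in at 21.9 s. No verdict was reported. I took it by its grip bar from the rack hole further from the mill.

- **Seating:** The lugs dropped into the notches on the first try. I felt the sprung seat at about 5 N and pressed it roughly 7 mm down, with about 9 N net.
- **Turning:** I turned the jar 75° clockwise with almost no resistance, short of the stop at about 83°. I did not feel for the stop.
- **Lock check:** Lifting gently, the jar rose about 4.5 mm with the spring. It then resisted a light upward pull of a few newtons, which fits the lugs being in the pockets. I did not try turning it back.
- **Last checks:** After release, the wrist force was zero. The pictures show the jar upright and still, its lid within about 1 px of where it should be. The notches are empty, the short jar is still in the rack, and the other objects look unmoved.
- **Disagreements:**
  - The two cameras differed by about 5 mm (side against top view) on the collar's position. I used the top view, and the jar entered freely there.
  - During the lift test there was a brief side load (4.5 N, 1.6 N m). It went away when I let go.

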